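# Clamp the sleeve platen: swing the strap in and find the socket for its nut

## Task

The sleeve platen has been laid in its carriage but is not clamped yet: swing the blue strap closed until its slot is home round the stud, then find by trying which of the three sockets fits the hex nut there (nobody knows its size) and put any that does not fit back upright over a peg of the rail. With the fitting socket fully down on the nut, turn it clockwise until the nut comes up tight against its stop, and finish like that: still gripping the socket, seated on the tightened nut. Leave the other things on the bench where they are, and let no socket fall over.

Things in the scene. Friction and masses are not known exactly. Their poses are not given: they have to be found in the camera images.
- carriage: Bench carriage for a sleeve platen: steel base plate 130 x 230 x 12 mm screwed to the bench, origin at the centre of its underside, z up. A white platen board 100 mm wide (top at 32 mm) lies in it, its round nose reaching 150 mm out along the carriage's -x. The strap's pivot post stands at (0, +75) mm, the stud with the nut at (0, -75) mm. Fixed; it stands elsewhere and turned by up to 0.25 rad each time.
- nut_seat (a point): Centre of the top of the captive steel washer (47 mm) under the nut, on the stud's axis, 50 mm above the bench; a seated socket's underside rests here. The brass nut on it is 16 mm high with a bevelled top, the 12 mm stud ends 3 mm above it. The nut is 19, 24 or 30 mm across flats, not known beforehand. At the start two of its six flats face along the carriage's x axis (corners along its y).
- strap (a joint): Angle (rad) of the blue slotted strap about its upright pivot: 0 closed (square across the platen, its slot home round the stud under the washer), grows to 1.25 as its free end swings away along the carriage's +x (counter-clockwise from above). Starts 0.6 to 1.1 open. Friction holds it where it is left (about 0.25 N m). The strap is 34 mm wide, its top 46 mm above the bench, the stud 150 mm from the pivot.
- strap_pivot (a point): The strap's pivot axis, 41 mm above the bench. Closed, the strap points from here along the carriage's -y.
- strap_knob (a point): Centre of the upright black round knob on the strap, 90 mm from the pivot, where it can be pinched or pushed: it stands 46 to 82 mm above the bench, 18 mm diameter over its upper part (60 to 78 mm), 12 mm at its foot. This point is 82 mm up, at the knob's top.
- rail: Red socket rail, a bar 62 x 250 x 12 mm fixed to the bench, long along its y axis, origin at the centre of its underside. Three steel pegs 14 mm in diameter, 17 mm high, 80 mm apart, one under each socket. Stands elsewhere and turned by up to 0.25 rad. The big printer behind it is solid: its front is 0.60 m ahead of the robot's base, from y = -0.06 m leftwards, up to 0.49 m high.
- peg_left (a point): Foot of the rail's left peg (rail y = +80 mm), at the height of the rail's top face, 12 mm above the bench, on which sockets stand.
- peg_middle (a point): Foot of the rail's middle peg (rail y = 0 mm), at the height of the rail's top face, 12 mm above the bench, on which sockets stand.
- peg_right (a point): Foot of the rail's right peg (rail y = -80 mm), at the height of the rail's top face, 12 mm above the bench, on which sockets stand.
- socket_19: The small steel socket, for nuts 19 mm across flats: outer diameter 30 mm, hexagonal bore 20.5 mm across flats, 24 mm deep, open below. Origin at the centre of its open underside, z up; two of the bore's flats face along its x axis. On top it carries a dark square drive adapter, 16 x 16 mm, from 38 to 70 mm above the origin, sides along its x and y, by which it is gripped. Starts upright over one of the three pegs (any of them), its x axis along the rail's x.
- socket_24: The middle steel socket, for nuts 24 mm across flats: outer diameter 36 mm, hexagonal bore 25.5 mm across flats, 24 mm deep, open below. Origin at the centre of its open underside, z up; two of the bore's flats face along its x axis. On top it carries a dark square drive adapter, 16 x 16 mm, from 38 to 70 mm above the origin, sides along its x and y, by which it is gripped. Starts upright over one of the three pegs (any of them), its x axis along the rail's x.
- socket_30: The large steel socket, for nuts 30 mm across flats: outer diameter 43 mm, hexagonal bore 31.5 mm across flats, 24 mm deep, open below. Origin at the centre of its open underside, z up; two of the bore's flats face along its x axis. On top it carries a dark square drive adapter, 16 x 16 mm, from 38 to 70 mm above the origin, sides along its x and y, by which it is gripped. Starts upright over one of the three pegs (any of them), its x axis along the rail's x.
- nut_19 (a joint): Tightening angle (rad) of the nut if it is the 19 mm one this time (otherwise it stays 0): 0 at the start, grows as the nut is turned clockwise seen from above, hard stop (tight) at 0.8. Turning takes about 0.2 N m. The fitting socket has some 0.1 to 0.16 rad of play either way on it; a socket too small stays on top of the nut, 14 to 16 mm up; one too large goes down but spins round without turning it.
- nut_24 (a joint): Tightening angle (rad) of the nut if it is the 24 mm one this time (otherwise it stays 0): 0 at the start, grows as the nut is turned clockwise seen from above, hard stop (tight) at 0.8. Turning takes about 0.2 N m. The fitting socket has some 0.1 to 0.16 rad of play either way on it; a socket too small stays on top of the nut, 14 to 16 mm up; one too large goes down but spins round without turning it.
- nut_30 (a joint): Tightening angle (rad) of the nut if it is the 30 mm one this time (otherwise it stays 0): 0 at the start, grows as the nut is turned clockwise seen from above, hard stop (tight) at 0.8. Turning takes about 0.2 N m. The fitting socket has some 0.1 to 0.16 rad of play either way on it; a socket too small stays on top of the nut, 14 to 16 mm up; one too large goes down but spins round without turning it.
- wipes_pack: Bystander: green and white pack of wipes 94 x 134 x 34 mm; origin at the centre of its underside.
- swab_jar: Bystander: white jar with screw lid, 69 mm diameter, 74 mm high; origin at the centre of its underside.
- silver_tape: Bystander: roll of tape, 55 mm diameter, 50 mm high; origin at the centre of its underside.
- spanner: Bystander: steel spanner lying flat, 140 mm long, 5 mm thick; origin at the centre of its underside.
- ink_bottle_cyan: Bystander: white bottle with blue cap, 58 mm diameter, 140 mm high; origin at the centre of its underside.
- ink_bottle_magenta: Bystander: white bottle with red cap, 58 mm diameter, 140 mm high; origin at the centre of its underside.
- ink_bottle_yellow: Bystander: white bottle with yellow cap, 58 mm diameter, 140 mm high, beside the carriage at (30, -190) mm in its frame, fixed; origin at the centre of its underside.
Not all that is in view belongs to the job. What is shaped like the socket_30 but green or pink is not meant.

How it is judged:
On the way, in this order (a step that is already met when the one before it is completed fails the run):
1. the strap is closed, its slot home round the stud, before the nut is tightened (value of joint strap below 0.05 rad), for 0.2 s.
2. the nut has been tightened by the socket that fits, gripped and fully seated on it (((value of joint nut_19 above 0.7 rad and horizontal distance between socket_19 and nut_seat below 0.004 m and z of socket_19 in the frame of nut_seat below 0.005 m and angle between socket_19's own z axis and vertical below 0.09 rad and contact force between the fingers and socket_19 above 2 N) or (value of joint nut_24 above 0.7 rad and horizontal distance between socket_24 and nut_seat below 0.004 m and z of socket_24 in the frame of nut_seat below 0.005 m and angle between socket_24's own z axis and vertical below 0.09 rad and contact force between the fingers and socket_24 above 2 N) or (value of joint nut_30 above 0.7 rad and horizontal distance between socket_30 and nut_seat below 0.004 m and z of socket_30 in the frame of nut_seat below 0.005 m and angle between socket_30's own z axis and vertical below 0.09 rad and contact force between the fingers and socket_30 above 2 N))), for 0.2 s.
At the end, for the whole second after the job is handed in: Strap under 0.05 rad. Nut turned at least 0.7 of 0.8 rad; the socket of its size gripped (over 2 N), upright, underside within 5 mm of the washer and 4 mm of the stud's axis. The other two sockets upright on the rail, within 12 mm of a peg, 5 mm of its top (value of joint strap below 0.05 rad and ((value of joint nut_19 above 0.7 rad and horizontal distance between socket_19 and nut_seat below 0.004 m and z of socket_19 in the frame of nut_seat below 0.005 m and angle between each of socket_19, socket_24, socket_30's own z axis and vertical below 0.09 rad and contact force between the fingers and socket_19 above 2 N and (horizontal distance between socket_24 and peg_left below 0.012 m or horizontal distance between socket_24 and peg_middle below 0.012 m or horizontal distance between socket_24 and peg_right below 0.012 m) and z of each of socket_24, socket_30 in the frame of peg_middle below 0.005 m and linear speed of each of socket_24, socket_30 below 0.02 m/s and (horizontal distance between socket_30 and peg_left below 0.012 m or horizontal distance between socket_30 and peg_middle below 0.012 m or horizontal distance between socket_30 and peg_right below 0.012 m)) or (value of joint nut_24 above 0.7 rad and horizontal distance between socket_24 and nut_seat below 0.004 m and z of socket_24 in the frame of nut_seat below 0.005 m and angle between each of socket_24, socket_19, socket_30's own z axis and vertical below 0.09 rad and contact force between the fingers and socket_24 above 2 N and (horizontal distance between socket_19 and peg_left below 0.012 m or horizontal distance between socket_19 and peg_middle below 0.012 m or horizontal distance between socket_19 and peg_right below 0.012 m) and z of each of socket_19, socket_30 in the frame of peg_middle below 0.005 m and linear speed of each of socket_19, socket_30 below 0.02 m/s and (horizontal distance between socket_30 and peg_left below 0.012 m or horizontal distance between socket_30 and peg_middle below 0.012 m or horizontal distance between socket_30 and peg_right below 0.012 m)) or (value of joint nut_30 above 0.7 rad and horizontal distance between socket_30 and nut_seat below 0.004 m and z of socket_30 in the frame of nut_seat below 0.005 m and angle between each of socket_30, socket_19, socket_24's own z axis and vertical below 0.09 rad and contact force between the fingers and socket_30 above 2 N and (horizontal distance between socket_19 and peg_left below 0.012 m or horizontal distance between socket_19 and peg_middle below 0.012 m or horizontal distance between socket_19 and peg_right below 0.012 m) and z of each of socket_19, socket_24 in the frame of peg_middle below 0.005 m and linear speed of each of socket_19, socket_24 below 0.02 m/s and (horizontal distance between socket_24 and peg_left below 0.012 m or horizontal distance between socket_24 and peg_middle below 0.012 m or horizontal distance between socket_24 and peg_right below 0.012 m)))); the arm keeps its last pose, push and grip.
It fails at once if a bystander is pushed more than 3 cm or knocked over (distance of any of wipes_pack, swab_jar, silver_tape, spanner, ink_bottle_cyan, ink_bottle_magenta from where it was at the start of the episode above 0.03 m or angle between any of wipes_pack, swab_jar, silver_tape, spanner, ink_bottle_cyan, ink_bottle_magenta's own z axis and vertical above 0.5 rad).
It fails at once if a socket falls over (angle between any of socket_19, socket_24, socket_30's own z axis and vertical above 0.6 rad).
It also fails if it takes over 72 s, if anything falls off the work surface, if the arm or the gripper's body presses on something with over 40 N, if the wrist force passes 120 N, or if a joint passes its speed limit or range.

## Robot

A 7-joint arm with a two-finger parallel gripper is mounted at the origin on a cart in front of the work surface, level with it; the furniture and walls round the work are solid. World frame = base frame: x ahead of the robot, y to its left, z up, the work surface at z = 0. Lengths are in m, angles in rad, forces in N, time in s.
With the tool pointing down it reaches from about 0.425 to 0.925 m from the base axis. Payload 6.8 kg.
Tool frame: the origin (TCP) lies midway between the tips of the shut fingers; the grasp point (between the pads) lies 19 mm behind it; z points along the fingers, y is the line along which they close (so a half turn about z gives the same grasp; the last joint's range is limited). The gripper opens to 85 mm and grips with 20 to 120 N. Pads are 22 mm wide; open, the fingers measure 114 mm over their backs; the gripper's body (76 mm by 85 mm) begins 54 mm behind the grasp point. The pads swing forward as they close: fully open they stand 13 mm farther back than shut.
Start: joints at [-1.365, 0.477, 0.022, 1.555, -0.011, 1.109, -0.083], TCP at [0.208, 0.642, 0.231] pointing down, gripper open.
Joint ranges: [-2.96, 2.96], [-0.34, 2.1], [-1.41, 1.46], [0.24, 2.44], [-1.37, 4.51], [0.17, 1.92], [-2.96, 2.96]. Speed limits (rad/s): [2.39, 2.39, 3.14, 3.14, 3.14, 3.14, 3.14].

## Interface

Orientations are given as a rotation vector (axis times angle).
In Python, from bench import r gives the robot as it stands. The module is installed in compiled form; this text tells all that it offers.
- The arm moves only by the tool apply_moves, never from a script. Its argument "rows" is a list of rows, each a list of 6 numbers: the shift along the tool's x, y, z scaled (see below), then the turn, a rotation vector about the tool's x, y, z scaled (see below). A call has 1 to 5 rows; each row is the pose to reach, as a shift and turn from the pose commanded when the call began, along the tool's axes at that moment; what a row does not reach only later rows make up. The controller multiplies each number of a shift by 0.25 m and each number of a turn by 90 degrees. A row lasts 1/8 s, in which the tool goes at most 62.5 mm and 10.7 degrees, less where a joint would pass 70% of its speed; a pose out of reach is approached as far as the arm can. A call with a number of a shift or a turn outside -1 to 1 is refused whole. A call with a gripper value outside its range is refused whole. "claw" is the opening, from 0 (shut) to 1 (fully open), set as the call begins (left out, the last holds). The fingers move at their own pace and stop on an object; "newtons" is the grip in N (left out, the last holds). Time passes only in rows, so rows that repeat a pose let the fingers close. It gives the time, the measured TCP pose, the force, the opening and the grip force at its end, in the units of the state.
- r.get_obs(): the state, without advancing time (a new reading comes with each control period).
- r.grab_frame(name): name is "scene" or "top" or "wrist"; returns a dict with "pixels" (420x560x3 uint8, red, green, blue), "intrinsics" (3x3 intrinsics, pixels), "eye" and "attitude" of the camera in the world. Camera axes: x right, y up, looking along -z (the intrinsics and any distortion apply to the point x, -y, -z); pixel columns grow to the right and rows downward; lengths in m; the calibration is good to about 2 mm. A picture is of the moment at which its call begins. There is no depth.
- r.hand_in(): hands the job in; it is judged then, once.
Trained networks look in a picture, given as the dict that the camera call returned (one of the last four; its "shot" number tells which), for a name from the list of things; names that differ only in an ending like _2 or _b are one class to them, and where a whole thing is asked for, a point or a joint stands for the part that bears it (a point fixed in the world has none). Each returns a list of dicts, best first, with "conf" (0 to 1); they miss things now and then, are a little off and sometimes report something else, mostly with a low value. They report only what shows in the picture. A call takes as long as a camera call. They do not tell look-alikes from the thing itself.
- r.search_frame(picture, thing): "rect" ([left, top, width, height] in pixels, round what is visible of it).
- r.outline_of(picture, thing): "pixels" (420x560 bool, what is visible of it) and "rect" ([left, top, width, height] in pixels, round what is visible of it).
- r.landmark_of(picture, thing): "point" ([column, row] in pixels: a listed point, or the origin of a listed thing).
The state is a dict: "clock": time; "joints": joint angles; "qvel": joint speeds; "tau": joint torques, N m; "tcp_pos": TCP position; "orientation": TCP orientation; "contact_force": force on the tool from outside, world axes, zero at the start; "moment": the same for the moment, N m; "grip_width": finger opening in m; "gripper_force": force on a finger pad.
Only numpy, scipy, OpenCV 4.12 (cv2) and the standard library are available. Lean on these libraries where they do the work, as an engineer would, in place of code of your own. Each camera call takes 0.05 s, during which the arm holds its last target. There are 200 camera calls.

## Working session

There is one attempt and no reset: what is moved stays moved. The work goes in short steps, Python scripts to look and compute and a tool call to move; the robot and the scene stay as the last step left them, time stands still between calls to the robot, and variables do not carry over. Pictures are saved under pics/ and viewed, at most 10 in all, crops included, and the job is handed in when it is done.

Besides the shell and the picture viewer there is one more tool, called by a JSON object that holds its "fn" and its "kwargs". apply_moves: Moves the arm, as the interface text tells. Its arguments: {"type":"object","properties":{"rows":{"type":"array","items":{"type":"array","items":{"type":"number"}}},"claw":{"type":"number"},"newtons":{"type":"number"}},"required":["rows"]}

```bash
mkdir -p pics
cat > h.py <<'E'
import numpy as np, cv2
from bench import r
from scipy.spatial.transform import Rotation as R
def att(a):
    a=np.array(a,float)
    return a if a.shape==(3,3) else (R.from_rotvec(a).as_matrix() if a.size==3 else R.from_quat(a).as_matrix())
def ray(f,p):
    K=np.array(f["intrinsics"]);d=np.linalg.inv(K)@[p[0],p[1],1.]
    return np.array(f["eye"]),att(f["attitude"])@(d*[1,-1,-1])
def at_z(f,p,z):
    e,d=ray(f,p);return e+d*(z-e[2])/d[2]
def proj(f,X):
    c=att(f["attitude"]).T@(np.array(X)-f["eye"]);c=np.array(f["intrinsics"])@(c*[1,-1,-1]);return c[:2]/c[2]
def save(f,n): cv2.imwrite("pics/"+n,f["pixels"][:,:,::-1])
E
python3 - <<'E'
from h import *
print(r.get_obs())
for c in("scene","top"):
    f=r.grab_frame(c);save(f,c+"0.png");print(c,[k for k in f],f["eye"],f["attitude"],f["intrinsics"])
    for n,z in [("nut_seat",.05),("strap_pivot",.041),("strap_knob",.082),("peg_left",.012),("peg_middle",.012),("peg_right",.012),("carriage",0),("rail",0),("socket_19",.012),("socket_24",.012),("socket_30",.012),("ink_bottle_yellow",0),("swab_jar",0),("silver_tape",0),("wipes_pack",0),("spanner",0),("ink_bottle_cyan",0),("ink_bottle_magenta",0)]:
        for d in r.landmark_of(f,n)[:2]: print(n,round(d["conf"],2),np.round(d["point"],1),np.round(at_z(f,d["point"],z),4))
E
```

```text
{'clock': 0.0, 'joints': array([-1.36506414,  0.47780708,  0.02235566,  1.55645824, -0.01149317,
        1.10930614, -0.08308156]), 'qvel': array([-0.00090105, -0.00233828,  0.00200698, -0.00065475,  0.00132452,
        0.00070963,  0.00040257]), 'tau': array([ 8.28466054e-04, -5.96461451e+01,  1.60798654e+00, -2.81193852e+01,
        1.24190294e-02,  9.49870358e-03, -1.56503990e-05]), 'tcp_pos': array([0.20821791, 0.64145375, 0.23031849]), 'orientation': array([-4.90879246e-01, -3.10286363e+00,  2.89825830e-03]), 'contact_force': array([-0.16485252,  0.06147334, -0.37275496]), 'moment': array([ 0.06426651, -0.01379203,  0.03230377]), 'gripper_force': 0.0, 'grip_width': 0.08538123633431455}
scene ['pixels', 'intrinsics', 'eye', 'attitude', 'shot'] [-0.48644686  0.69724885  0.5919251 ] [ 0.64367106 -1.21595527 -1.85842647] [[408.79894719   0.         283.72234171]
 [  0.         408.79894719 216.94662715]
 [  0.           0.           1.        ]]
nut_seat 0.89 [374.3 195.7] [ 0.5165 -0.366   0.05  ]
nut_seat 0.37 [296.3 222.5] [0.4724 0.0171 0.05  ]
strap_pivot 0.57 [350.1 210.5] [ 0
[... 2430 characters left out ...]
[206.7 232. ] [0.45   0.2981 0.012 ]
socket_30 0.5 [283.3 239.2] [0.431  0.0457 0.012 ]
ink_bottle_yellow 0.92 [436.1 208.1] [ 0.5478 -0.4641  0.    ]
swab_jar 0.89 [310.1 203.2] [ 0.5565 -0.042   0.    ]
swab_jar 0.46 [359.5 227.1] [ 0.4782 -0.2066  0.    ]
silver_tape 0.55 [176.2 217.2] [0.4999 0.4047 0.    ]
silver_tape 0.48 [378.4 220.5] [ 0.5018 -0.2699  0.    ]
wipes_pack 0.83 [131.1 239.9] [0.4207 0.5486 0.    ]
wipes_pack 0.75 [355.7 227.8] [ 0.4756 -0.194   0.    ]
spanner 0.61 [440.1 245.4] [ 0.4222 -0.471   0.    ]
spanner 0.44 [236.3 228.4] [0.4659 0.2025 0.    ]
ink_bottle_cyan 0.94 [200.4 197.6] [0.5687 0.3277 0.    ]
ink_bottle_magenta 0.92 [158.2 192.3] [0.5843 0.4712 0.    ]
```

Run:
```python
from h import *
a=cv2.imread("pics/top0.png")[160:290,110:470]
b=cv2.imread("pics/scene0.png")[150:320,110:450]
cv2.imwrite("pics/c1.png",np.vstack([cv2.resize(a,(800,289),interpolation=cv2.INTER_CUBIC),cv2.resize(b,(800,300),interpolation=cv2.INTER_CUBIC)]))
```

```text
(no output)
```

View pics/c1.png

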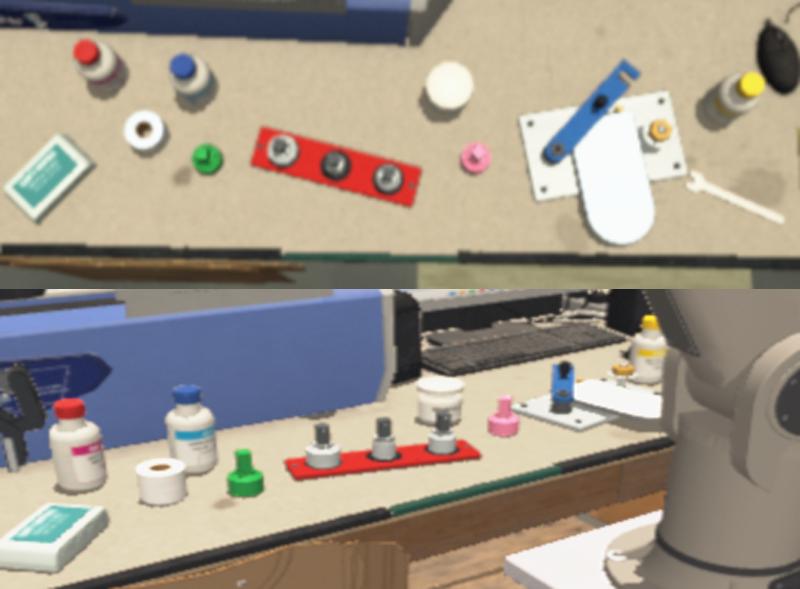

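```bash
cat >> h.py <<'E'
def pose(x,y,z,a):
    c,s=np.cos(a),np.sin(a); return np.array([x,y,z]),R.from_matrix(np.array([[-s,c,0],[c,s,0],[0,0,-1.]]))
def now():
    o=r.get_obs();return np.array(o["tcp_pos"]),R.from_rotvec(o["orientation"])
def a_now():
    y=now()[1].as_matrix()[:,1];return np.arctan2(y[1],y[0])
def plan(*W):
    p,q=now()
    print("now",np.round(p,4),"a",round(a_now(),3))
    for w in W:
        t,u=pose(*w); s=q.inv().apply(t-p)/.25; v=(q.inv()*u).as_rotvec()
        n=max(np.linalg.norm(t-p)/.0625,np.degrees(np.linalg.norm(v))/10.7)
        print(w,[round(float(k),3) for k in [*s,*(v/(np.pi/2))]],"rows>=%.1f"%n); p,q=t,u
E
python3 -c "
from h import *
plan((.30,.48,.33,.7),(.42,.30,.33,.3),(.42,.12,.33,-.12))"
```

```text
now [0.2083 0.6421 0.2313] a 1.257
(0.3, 0.48, 0.33, 0.7) [-0.549, -0.503, -0.395, 0.0, -0.0, 0.355] rows>=3.4
(0.42, 0.3, 0.33, 0.3) [-0.86, -0.097, 0.0, 0.0, 0.0, 0.255] rows>=3.5
(0.42, 0.12, 0.33, -0.12) [-0.688, -0.213, 0.0, 0.0, 0.0, 0.267] rows>=2.9
```

{"fn": "apply_moves", "kwargs": {"rows": [[-0.55,-0.5,-0.395,0,0,0.355],[-0.55,-0.5,-0.395,0,0,0.355],[-0.55,-0.5,-0.395,0,0,0.355],[-0.55,-0.5,-0.395,0,0,0.355]], "claw": 0.5}}

```text
clock: 2.4
tcp_pos: [0.3035, 0.4782, 0.3325]
orientation: [1.334, 2.843, 0.005]
contact_force: [0.2, 0.8, 0.3]
grip_width: 0.0429
gripper_force: 0.0
```

{"fn": "apply_moves", "kwargs": {"rows": [[-0.86,-0.1,0,0,0,0.255],[-0.86,-0.1,0,0,0,0.255],[-0.86,-0.1,0,0,0,0.255],[-0.86,-0.1,0,0,0,0.255]]}}

```text
clock: 2.9
tcp_pos: [0.4214, 0.2972, 0.33]
orientation: [1.868, 2.525, -0.0]
contact_force: [-0.7, 0.3, -0.3]
grip_width: 0.0429
gripper_force: 0.0
```

{"fn": "apply_moves", "kwargs": {"rows": [[-0.69,-0.21,0,0,0,0.267],[-0.69,-0.21,0,0,0,0.267],[-0.69,-0.21,0,0,0,0.267],[-0.69,-0.21,0,0,0,0.267]]}}

```text
clock: 3.4
tcp_pos: [0.4204, 0.1163, 0.3301]
orientation: [-2.356, -2.078, -0.001]
contact_force: [0.3, 0.8, 0.0]
grip_width: 0.0425
gripper_force: 0.0
```

```bash
cat > look.py <<'E'
from h import *
import sys
f=r.grab_frame("wrist");save(f,sys.argv[1]);print(np.round(f["eye"],3),now()[0],a_now(),r.get_obs()["clock"])
for n,z in [("peg_left",.012),("peg_middle",.012),("peg_right",.012),("rail",0),("socket_30",.012),("carriage",0),("nut_seat",.05),("strap_pivot",.041),("strap_knob",.082)]:
    for d in r.landmark_of(f,n)[:4]:
        if d["conf"]>.45: print(n,round(d["conf"],2),np.round(d["point"],1),np.round(at_z(f,d["point"],z),4))
for d in r.outline_of(f,"rail")[:1]:
    c=cv2.findContours(d["pixels"].astype(np.uint8),0,2)[0]; b=cv2.boxPoints(cv2.minAreaRect(np.vstack(c)));print("railbox",[np.round(at_z(f,p,.012)[:2],4) for p in b])
E
python3 look.py w1.png
```

```text
[0.429 0.183 0.472] [0.42040436 0.11907184 0.33018878] -0.12137756852753705 3.45
peg_left 0.94 [302.1 118.2] [0.4684 0.196  0.012 ]
peg_middle 0.76 [297.7 172.3] [0.4543 0.1218 0.012 ]
peg_right 0.63 [286.4 223.9] [0.4288 0.0457 0.012 ]
rail 0.85 [292.3 172.9] [0.4468 0.1203 0.    ]
socket_30 0.94 [292.4 176.2] [0.446  0.1171 0.012 ]
socket_30 0.81 [280.2  34. ] [0.4507 0.3041 0.012 ]
socket_30 0.7 [288.4 222.7] [0.4321 0.0472 0.012 ]
socket_30 0.65 [318.5 294.1] [ 0.467  -0.0795  0.012 ]
strap_pivot 0.93 [331.7 365.5] [ 0.4746 -0.1954  0.041 ]
railbox [array([0.3839, 0.0098]), array([0.4476, 0.2486]), array([0.5067, 0.2338]), array([ 0.4519, -0.0086])]
```

View pics/w1.png

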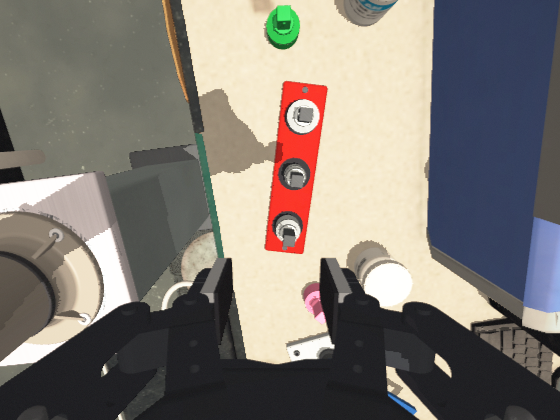

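```bash
python3 -c "
from h import *
plan((.45,-.12,.33,0.02),(.50,-.36,.29,.17))"
```

```text
now [0.4204 0.1202 0.33  ] a -0.12
(0.45, -0.12, 0.33, 0.02) [-0.94, 0.232, 0.0, -0.0, 0.0, -0.089] rows>=3.9
(0.5, -0.36, 0.29, 0.17) [-0.964, 0.181, 0.16, 0.0, 0.0, -0.095] rows>=4.0
```

{"fn": "apply_moves", "kwargs": {"rows": [[-0.94,0.23,0,0,0,-0.09],[-0.94,0.23,0,0,0,-0.09],[-0.94,0.23,0,0,0,-0.09],[-0.94,0.23,0,0,0,-0.09]]}}

```text
clock: 4.45
tcp_pos: [0.4492, -0.1227, 0.3304]
orientation: [2.198, 2.244, 0.002]
contact_force: [0.8, 0.9, -0.3]
grip_width: 0.0429
gripper_force: 0.0
```

{"fn": "apply_moves", "kwargs": {"rows": [[-0.96,0.18,0.16,0,0,-0.095],[-0.96,0.18,0.16,0,0,-0.095],[-0.96,0.18,0.16,0,0,-0.095],[-0.96,0.18,0.16,0,0,-0.095],[-0.96,0.18,0.16,0,0,-0.095]]}}

```text
clock: 5.08
tcp_pos: [0.4978, -0.3637, 0.2887]
orientation: [-2.031, -2.396, 0.006]
contact_force: [-0.1, 0.8, -0.3]
grip_width: 0.0429
gripper_force: 0.0
```

```bash
python3 look.py w2.png
```

```text
[ 0.488 -0.297  0.43 ] [ 0.49815578 -0.36327781  0.28890534] 0.16557192072331664 5.125
carriage 0.91 [280.3 112.5] [ 0.4885 -0.274   0.    ]
strap_pivot 0.57 [277.   37.8] [ 0.4716 -0.1993  0.041 ]
strap_knob 0.7 [331.2 104.1] [ 0.5394 -0.2615  0.082 ]
railbox [array([ 0.4445, -0.1949]), array([ 0.4719, -0.1701]), array([ 0.624 , -0.3008]), array([ 0.596 , -0.3307])]
```

View pics/w2.png

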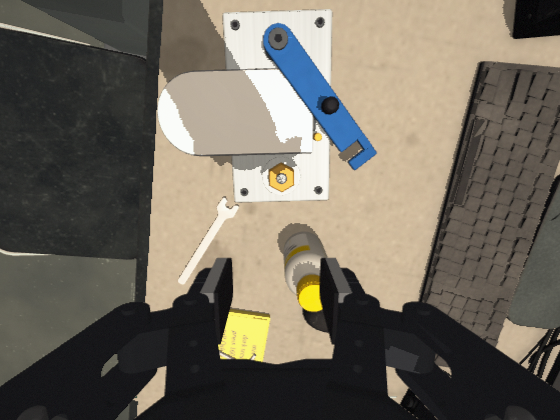

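Run:
```python
from h import *
f=r.grab_frame("wrist");im=f["pixels"]
hsv=cv2.cvtColor(im,cv2.COLOR_RGB2HSV)
m=cv2.inRange(hsv,(10,100,60),(32,255,255));m[:155]=0;m[205:]=0;m[:,:260]=0;m[:,305:]=0
c=max(cv2.findContours(m,0,1)[0],key=cv2.contourArea)[:,0]
P=np.array([at_z(f,p,.064)[:2] for p in cv2.convexHull(c)[:,0]])
h=cv2.minEnclosingCircle(P.astype(np.float32));print("nut circ",h)
C=np.array([[222,12],[331,10],[330,200],[235,202]])
for n,g in(("plate",C),):
    W=np.array([at_z(f,p,.012)[:2] for p in g]);print(W,[np.linalg.norm(W[i]-W[i-1]) for i in range(4)])
for p,z in [((281.5,178),.067),((278,37.5),.05),((330.5,104),.08)]: print(p,at_z(f,p,z)[:2])
b=np.array(P);
for a in np.arange(0,np.pi,np.pi/12):
    d=b@[np.cos(a+.17),np.sin(a+.17)];print(round(np.degrees(a)),round((d.max()-d.min())*1e3,1),end="; ")
cv2.imwrite("pics/nut.png",cv2.resize(im[0:210,180:400,::-1],(628,600),interpolation=cv2.INTER_CUBIC))
```

```text
nut circ ((0.501193642616272, -0.347678542137146), 0.016726024448871613)
[[ 0.40368087 -0.17000759]
 [ 0.52944968 -0.14604057]
 [ 0.57762563 -0.36883377]
 [ 0.44991358 -0.39377936]] [np.float64(0.22849785472330786), np.float64(0.12803207716904716), np.float64(0.2279423806461956), np.float64(0.13012551810131778)]
(281.5, 178) [ 0.50448495 -0.34287163]
(278, 37.5) [ 0.4745191  -0.19484427]
(330.5, 104) [ 0.54122031 -0.25498478]
0 28.5; 15 30.7; 30 31.9; 45 31.7; 60 30.1; 75 32.6; 90 33.2; 105 32.7; 120 30.4; 135 31.8; 150 32.8; 165 31.7;
```

View pics/nut.png

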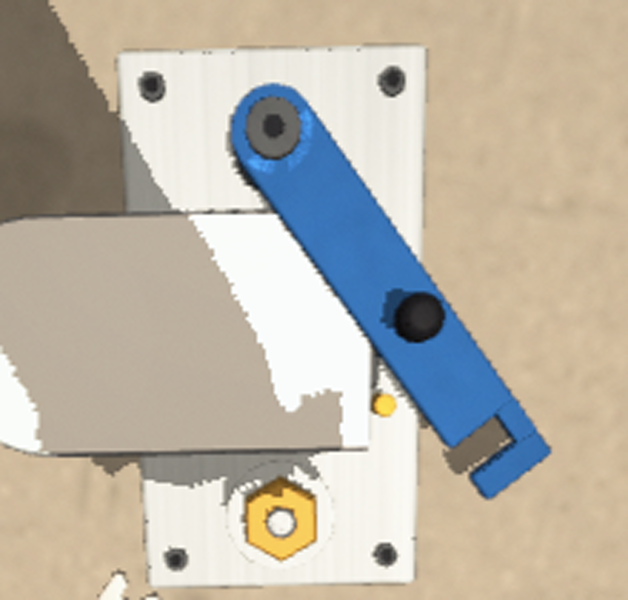

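```bash
python3 -c "
from h import *
plan((.5412,-.2555,.16,.843),(.5412,-.2555,.054,.843))"
```

```text
now [ 0.4995 -0.3587  0.2903] a 0.171
(0.5412, -0.2555, 0.16, 0.843) [0.378, 0.234, 0.522, 0.001, -0.0, -0.428] rows>=3.6
(0.5412, -0.2555, 0.054, 0.843) [0.0, 0.0, 0.424, 0.0, 0.0, 0.0] rows>=1.7
```

{"fn": "apply_moves", "kwargs": {"rows": [[0.378,0.234,0.52,0,0,-0.428],[0.378,0.234,0.52,0,0,-0.428],[0.378,0.234,0.52,0,0,-0.428],[0.378,0.234,0.52,0,0,-0.428],[0.378,0.234,0.52,0,0,-0.428]]}}

```text
clock: 6.3
tcp_pos: [0.5409, -0.2562, 0.16]
orientation: [-1.12, -2.935, -0.0]
contact_force: [-0.3, 0.5, 1.2]
grip_width: 0.0427
gripper_force: 0.0
```

{"fn": "apply_moves", "kwargs": {"rows": [[0,0,0.2,0,0,0],[0,0,0.38,0,0,0],[0,0,0.424,0,0,0],[0,0,0.424,0,0,0]]}}

```text
clock: 6.8
tcp_pos: [0.541, -0.2572, 0.0547]
orientation: [1.122, 2.934, -0.001]
contact_force: [0.2, 0.1, 0.3]
grip_width: 0.0426
gripper_force: 0.0
```

{"fn": "apply_moves", "kwargs": {"rows": [[0,0,0,0,0,0],[0,0,0,0,0,0],[0,0,0,0,0,0],[0,0,0,0,0,0]], "claw": 0, "newtons": 20}}

```text
clock: 7.3
tcp_pos: [0.5419, -0.2578, 0.0561]
orientation: [1.119, 2.932, -0.001]
contact_force: [-1.3, -1.6, 7.6]
grip_width: 0.0167
gripper_force: 19.7
```

```bash
python3 -c "
from h import *
o=r.get_obs();print(o['grip_width'],o['gripper_force'],o['contact_force'],o['clock'])
plan((.4932,-.2844,.054,.2))"
```

```text
0.016660248418177145 19.73470009805169 [-1.32339588 -1.63190688  7.59410118] 7.3
now [ 0.5419 -0.2578  0.0561] a 0.841
(0.4932, -0.2844, 0.054, 0.2) [0.074, -0.209, 0.008, 0.001, 0.002, 0.408] rows>=3.4
```

{"fn": "apply_moves", "kwargs": {"rows": [[0.005,-0.061,0,0,0,0.108],[0.02,-0.12,0,0,0,0.216],[0.044,-0.173,0,0,0,0.318],[0.076,-0.222,0,0,0,0.42],[0.076,-0.222,0,0,0,0.42]]}}

```text
clock: 7.92
tcp_pos: [0.4908, -0.2887, 0.0561]
orientation: [2.011, 2.405, -0.002]
contact_force: [0.6, -7.7, 1.8]
grip_width: 0.017
gripper_force: 19.8
```

```bash
python3 -c "
from h import *
o=r.get_obs();print(o['grip_width'],o['gripper_force'],o['contact_force'],o['clock'])
plan((.4932,-.2844,.054,.2))"
```

```text
0.016979624134191015 19.80859342846088 [ 0.58015842 -7.70861634  1.7905193 ] 7.925
now [ 0.4908 -0.2887  0.0561] a 0.178
(0.4932, -0.2844, 0.054, 0.2) [0.015, 0.012, 0.008, 0.002, 0.004, -0.014] rows>=0.1
```

{"fn": "apply_moves", "kwargs": {"rows": [[0.005,-0.016,0,0,0,0],[0.005,-0.032,0,0,0,0],[0.005,-0.032,0,0,0,0]]}}

```text
clock: 8.3
tcp_pos: [0.4892, -0.2889, 0.0564]
orientation: [1.998, 2.403, 0.002]
contact_force: [17.0, -9.8, -12.8]
grip_width: 0.0169
gripper_force: 20.0
```

```bash
python3 -c "
from h import *
o=r.get_obs();print(o['grip_width'],o['gripper_force'],o['contact_force'],o['clock'])
plan((.4932,-.2844,.054,.2))"
```

```text
0.01691357389763156 20.047060705837794 [ 17.0071227   -9.75542256 -12.76198313] 8.3
now [ 0.4892 -0.2889  0.0564] a 0.183
(0.4932, -0.2844, 0.054, 0.2) [0.015, 0.019, 0.01, 0.007, 0.007, -0.011] rows>=0.1
```

{"fn": "apply_moves", "kwargs": {"rows": [[0.0,0.028,0,0,0,0],[0.0,0.028,0,0,0,0]]}}

```text
clock: 8.55
tcp_pos: [0.4912, -0.2883, 0.0562]
orientation: [2.005, 2.406, -0.003]
contact_force: [3.0, -9.2, -1.8]
grip_width: 0.0167
gripper_force: 20.5
```

{"fn": "apply_moves", "kwargs": {"rows": [[0,0,0,0,0,0],[0,0,0,0,0,0],[0,0,0,0,0,0]], "claw": 0.5}}

```text
clock: 8.93
tcp_pos: [0.4885, -0.2835, 0.054]
orientation: [-2.009, -2.415, -0.001]
contact_force: [0.2, 0.7, -1.1]
grip_width: 0.0427
gripper_force: 0.0
```

{"fn": "apply_moves", "kwargs": {"rows": [[0,0,-0.24,0,0,0],[0,0,-0.49,0,0,0],[-0.2,0,-0.7,0,0,0],[-0.3,0,-0.9,0,0,0],[-0.3,0,-0.9,0,0,0]]}}

```text
clock: 9.55
tcp_pos: [0.5028, -0.3619, 0.2835]
orientation: [2.008, 2.406, 0.0]
contact_force: [0.7, 0.5, -0.5]
grip_width: 0.0427
gripper_force: 0.0
```

```bash
cat > nut.py <<'E'
from h import *
import sys
f=r.grab_frame("wrist");im=f["pixels"];save(f,sys.argv[1])
print("now",now()[0],a_now(),r.get_obs()["clock"])
for n,z in [("nut_seat",.05),("strap_pivot",.041),("strap_knob",.082)]:
    for d in r.landmark_of(f,n)[:1]: print(n,round(d["conf"],2),np.round(d["point"],1),np.round(at_z(f,d["point"],z),4))
d=r.outline_of(f,"strap")
if d:
    c=max(cv2.findContours(d[0]["pixels"].astype(np.uint8),0,1)[0],key=cv2.contourArea)[:,0]
    P=np.array([at_z(f,p,.046)[:2] for p in c]).astype(np.float32);b=cv2.minAreaRect(P*1000);print("strap rect mm,deg",b)
x,y=proj(f,[.505,-.343,.06]).astype(int);print("nut px",x,y)
cv2.imwrite("pics/c_"+sys.argv[1],cv2.resize(im[max(0,y-110):y+40,max(0,x-75):x+75,::-1],(600,600),interpolation=cv2.INTER_CUBIC))
E
python3 nut.py w3.png
```

```text
now [ 0.5023723  -0.35961916  0.28102075] 0.18088571110272653 9.6
strap_pivot 0.98 [274.9  36.5] [ 0.4741 -0.1991  0.041 ]
strap_knob 0.92 [274.8 125. ] [ 0.4905 -0.2908  0.082 ]
strap rect mm,deg ((485.7647705078125, -260.2286376953125), (36.88973617553711, 151.7118682861328), 12.375545501708984)
nut px 279 173
```

View pics/w3.png

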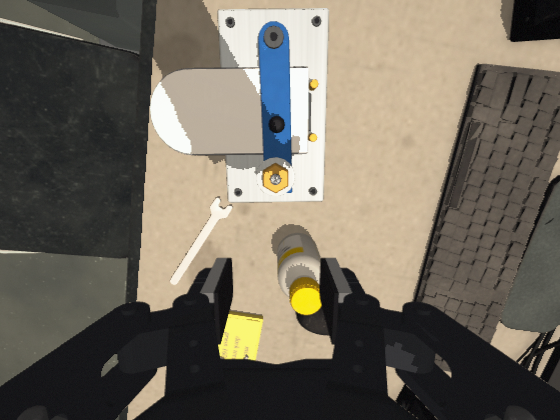

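Run:
```python
from h import *
f=r.grab_frame("wrist");im=f["pixels"];g=cv2.cvtColor(im,cv2.COLOR_RGB2HSV)
m=cv2.inRange(g,(10,100,60),(32,255,255));m[:155]=0;m[205:]=0;m[:,:258]=0;m[:,295:]=0
c=np.vstack(cv2.findContours(m,0,1)[0]);h=cv2.convexHull(c);mm=cv2.moments(h);p=np.array([mm["m10"]/mm["m00"],mm["m01"]/mm["m00"]])
print("nut px",p,at_z(f,p,.063)[:2],now()[0],f["eye"])
P=np.array([at_z(f,q,.064)[:2] for q in h[:,0]])
best=[(np.ptp(P@[np.cos(a),np.sin(a)])+np.ptp(P@[np.cos(a+np.pi/3),np.sin(a+np.pi/3)])+np.ptp(P@[np.cos(a-np.pi/3),np.sin(a-np.pi/3)]),a) for a in np.arange(-.3,.75,.02)];print("flat yaw,size",min(best)[1],min(best)[0]/3)
G=cv2.cvtColor(im,cv2.COLOR_RGB2GRAY)
s=[]
for q in [(231,22),(317,21),(313,191),(238,192)]:
    w=G[q[1]-7:q[1]+8,q[0]-7:q[0]+8].astype(float);k=np.clip(110-w,0,None);Y,X=np.mgrid[-7:8,-7:8];qq=(q[0]+(k*X).sum()/k.sum(),q[1]+(k*Y).sum()/k.sum());s.append(at_z(f,qq,.013)[:2])
s=np.array(s);print("screws",s,"centre",s.mean(0));v=(s[0]+s[1]-s[2]-s[3]);w=(s[1]+s[2]-s[0]-s[3]);print("yaw",np.arctan2(-v[0],v[1]),np.arctan2(w[1],w[0]),np.linalg.norm(v)/2,np.linalg.norm(w)/2)
plan((.45,-.12,.33,0.02),(.42,.10,.33,-.24))
```

```text
nut px [276.5357247  184.84193642] [ 0.50118159 -0.34754894] [ 0.50181776 -0.35623093  0.27731631] [ 0.49016956 -0.29056168  0.41888886]
flat yaw,size 0.18000000000000044 0.029857920356007272
screws [[ 0.41866186 -0.18555331]
 [ 0.5168413  -0.16614148]
 [ 0.55436636 -0.36238911]
 [ 0.45687931 -0.38191635]] centre [ 0.48668721 -0.27400006]
yaw 0.19057883448955992 0.19644090707422007 0.1999250317475689 0.09975172444011374
now [ 0.5018 -0.3562  0.2773] a 0.184
(0.45, -0.12, 0.33, 0.02) [0.967, -0.032, -0.208, -0.001, -0.001, 0.104] rows>=4.0
(0.42, 0.1, 0.33, -0.24) [0.882, -0.102, 0.0, 0.0, 0.0, 0.166] rows>=3.6
```

{"fn": "apply_moves", "kwargs": {"rows": [[0.967,-0.03,-0.2,0,0,0.104],[0.967,-0.03,-0.2,0,0,0.104],[0.967,-0.03,-0.2,0,0,0.104],[0.967,-0.03,-0.2,0,0,0.104]]}}

```text
clock: 10.35
tcp_pos: [0.4546, -0.1383, 0.3259]
orientation: [-2.198, -2.244, 0.004]
contact_force: [-0.5, 0.9, 1.8]
grip_width: 0.0426
gripper_force: 0.0
```

{"fn": "apply_moves", "kwargs": {"rows": [[0.88,-0.05,0.1,0,0,0.166],[0.88,-0.05,0.1,0,0,0.166],[0.88,-0.05,0.1,0,0,0.166],[0.88,-0.05,0.1,0,0,0.166],[0.88,-0.05,0.1,0,0,0.166]], "claw": 0.6}}

```text
clock: 10.98
tcp_pos: [0.4369, 0.0834, 0.3005]
orientation: [2.464, 1.948, -0.004]
contact_force: [-0.4, -1.2, 0.4]
grip_width: 0.0516
gripper_force: 0.0
```

{"fn": "apply_moves", "kwargs": {"rows": [[0,0,0,0,0,0]]}}

```text
clock: 11.1
tcp_pos: [0.4382, 0.0788, 0.3011]
orientation: [2.471, 1.938, -0.003]
contact_force: [0.4, -0.1, 0.1]
grip_width: 0.0518
gripper_force: 0.0
```

```bash
python3 look.py w4.png
python3 - <<'E'
from h import *
f=r.grab_frame("wrist");im=f["pixels"];g=cv2.cvtColor(im,cv2.COLOR_RGB2HSV)
m=cv2.inRange(g,(0,150,80),(6,255,255))|cv2.inRange(g,(174,150,80),(180,255,255))
c=max(cv2.findContours(m,0,1)[0],key=cv2.contourArea)
P=np.array([at_z(f,q,.012)[:2] for q in cv2.convexHull(c)[:,0]])*1000
b=cv2.minAreaRect(P.astype(np.float32));print("red",b,cv2.contourArea(c))
save(f,"w5.png")
E
```

```text
[0.455 0.144 0.442] [0.43853385 0.07780385 0.3013386 ] -0.2426158577522776 11.15
peg_left 0.9 [273.2  84.5] [0.4654 0.1999 0.012 ]
peg_middle 0.92 [277.2 148.2] [0.4516 0.1217 0.012 ]
peg_right 0.64 [273.2 205.9] [0.4273 0.0457 0.012 ]
rail 0.87 [275.  150.3] [0.4479 0.119  0.    ]
socket_30 0.95 [319.  278.2] [ 0.4675 -0.0793  0.012 ]
socket_30 0.85 [274.9  85. ] [0.4674 0.1988 0.012 ]
socket_30 0.79 [273.7 152.8] [0.4456 0.1169 0.012 ]
socket_30 0.65 [276.3 205.7] [0.4316 0.045  0.012 ]
strap_pivot 0.87 [339.1 353.3] [ 0.471  -0.1937  0.041 ]
railbox [array([0.4488, 0.2471]), array([0.5065, 0.233 ]), array([ 0.4529, -0.0066]), array([0.3853, 0.0099])]
red ((448.3922119140625, 120.66217803955078), (244.90687561035156, 60.56423568725586), 76.25336456298828) 8236.0
```

View pics/w5.png

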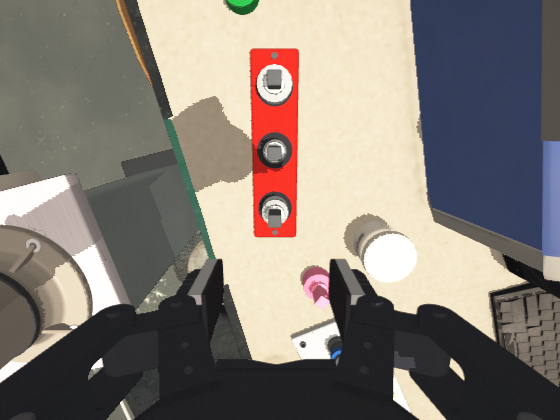

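Run:
```python
from h import *
im=cv2.imread("pics/w5.png")
cv2.imwrite("pics/c5.png",cv2.resize(im[40:245,225:325],(290,595),interpolation=cv2.INTER_CUBIC))
plan((.4674,.1986,.16,-.24),(.4674,.1986,.053,-.24))
```

```text
now [0.4388 0.0786 0.3018] a -0.242
(0.4674, 0.1986, 0.16, -0.24) [0.494, -0.005, 0.567, 0.0, 0.0, -0.001] rows>=3.0
(0.4674, 0.1986, 0.053, -0.24) [0.0, 0.0, 0.428, 0.0, 0.0, 0.0] rows>=1.7
```

View pics/c5.png

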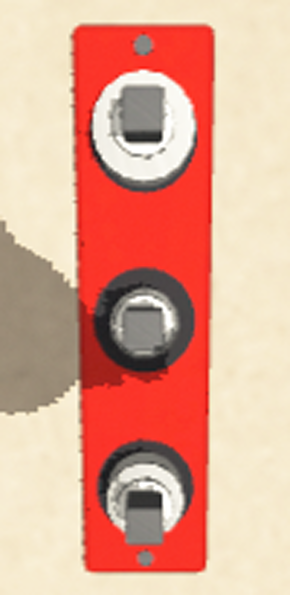

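{"fn": "apply_moves", "kwargs": {"rows": [[0.494,-0.005,0.567,0,0,0],[0.494,-0.005,0.567,0,0,0],[0.494,-0.005,0.567,0,0,0],[0.494,-0.005,0.567,0,0,0],[0.494,-0.005,0.567,0,0,0]]}}

```text
clock: 12.32
tcp_pos: [0.4676, 0.1981, 0.16]
orientation: [2.472, 1.935, -0.001]
contact_force: [-0.4, -0.6, -0.1]
grip_width: 0.0512
gripper_force: 0.0
```

```bash
python3 -c "
from h import *
plan((.4674,.1986,.056,-.24))"
```

```text
now [0.4676 0.1981 0.16  ] a -0.243
(0.4674, 0.1986, 0.056, -0.24) [0.002, -0.002, 0.416, 0.001, 0.001, -0.002] rows>=1.7
```

{"fn": "apply_moves", "kwargs": {"rows": [[0,0,0.2,0,0,0],[0,0,0.37,0,0,0],[0,0,0.416,0,0,0],[0,0,0.416,0,0,0]]}}

```text
clock: 12.82
tcp_pos: [0.4682, 0.1984, 0.0573]
orientation: [2.474, 1.935, 0.003]
contact_force: [-0.7, -0.2, 0.1]
grip_width: 0.0513
gripper_force: 0.0
```

{"fn": "apply_moves", "kwargs": {"rows": [[0,0,0,0,0,0],[0,0,0,0,0,0],[0,0,0,0,0,0],[0,0,0,0,0,0],[0,0,0,0,0,0]], "claw": 0, "newtons": 60}}

```text
clock: 13.45
tcp_pos: [0.4682, 0.1993, 0.0572]
orientation: [2.473, 1.937, 0.004]
contact_force: [-2.1, -0.8, 9.3]
grip_width: 0.0144
gripper_force: 60.3
```

```bash
python3 -c "
from h import *
o=r.get_obs();print(o['contact_force'],o['moment'])
plan((.4674,.1986,.18,-.24),(.45,.0,.22,-.1),(.48,-.19,.22,.1),(.5012,-.3476,.17,.193))"
```

```text
[-2.08328789 -0.78474226  9.25404127] [-0.0576635   0.30835774 -0.03646786]
now [0.4682 0.1993 0.0572] a -0.242
(0.4674, 0.1986, 0.18, -0.24) [-0.003, -0.001, -0.491, 0.001, -0.001, -0.001] rows>=2.0
(0.45, 0.0, 0.22, -0.1) [-0.788, 0.121, -0.16, 0.0, 0.0, -0.089] rows>=3.3
(0.48, -0.19, 0.22, 0.1) [-0.744, 0.195, 0.0, 0.0, 0.0, -0.127] rows>=3.1
(0.5012, -0.3476, 0.17, 0.193) [-0.636, 0.021, 0.2, 0.0, 0.0, -0.059] rows>=2.7
```

{"fn": "apply_moves", "kwargs": {"rows": [[0,0,-0.2,0,0,0],[0,0,-0.4,0,0,0],[0,0,-0.49,0,0,0]]}}

```text
clock: 13.82
tcp_pos: [0.4681, 0.1991, 0.181]
orientation: [2.473, 1.936, 0.005]
contact_force: [0.1, 0.5, -2.9]
grip_width: 0.0153
gripper_force: 59.7
```

{"fn": "apply_moves", "kwargs": {"rows": [[-0.79,0.12,-0.16,0,0,-0.09],[-0.79,0.12,-0.16,0,0,-0.09],[-0.79,0.12,-0.16,0,0,-0.09],[-0.79,0.12,-0.16,0,0,-0.09]]}}

```text
clock: 14.32
tcp_pos: [0.4481, -0.004, 0.2192]
orientation: [-2.337, -2.099, -0.002]
contact_force: [0.5, 0.6, -2.6]
grip_width: 0.0148
gripper_force: 59.6
```

{"fn": "apply_moves", "kwargs": {"rows": [[-0.74,0.195,0,0,0,-0.127],[-0.74,0.195,0,0,0,-0.127],[-0.74,0.195,0,0,0,-0.127],[-0.74,0.195,0,0,0,-0.127]]}}

```text
clock: 14.82
tcp_pos: [0.4786, -0.1929, 0.2188]
orientation: [2.113, 2.322, -0.002]
contact_force: [-0.4, 1.6, -2.6]
grip_width: 0.0152
gripper_force: 59.6
```

{"fn": "apply_moves", "kwargs": {"rows": [[-0.636,0.02,0.2,0,0,-0.06],[-0.636,0.02,0.2,0,0,-0.06],[-0.636,0.02,0.2,0,0,-0.06],[-0.636,0.02,0.2,0,0,-0.06],[-0.636,0.02,0.2,0,0,-0.06]]}}

```text
clock: 15.45
tcp_pos: [0.4999, -0.3455, 0.1682]
orientation: [-1.995, -2.426, -0.0]
contact_force: [0.4, 0.3, -2.3]
grip_width: 0.0145
gripper_force: 59.6
```

Run:
```python
from h import *
o=r.get_obs();print(o['contact_force'],o['grip_width'],o['gripper_force'],o['clock'])
f=r.grab_frame("wrist");p=now()[0];x,y=proj(f,p-[0,0,.02]);print(x,y)
v=f["pixels"][:,:,::-1];cv2.imwrite("pics/w6.png",cv2.resize(v[150:420,150:410],(578,600)))
for c in("top",):
    g=r.grab_frame(c)
    for d in r.landmark_of(g,"socket_30")[:5]: print(c,d["conf"],d["point"],at_z(g,d["point"],p[2]-.045))
plan((.5012,-.3476,.112,.193))
```

```text
[ 0.44236085  0.2571603  -2.27449158] 0.014470479481518464 59.56327557563782 15.45
275.8222502469921 256.33622657987087
top 0.71 [205.4, 231.3] [0.43439658 0.28298968 0.12350517]
top 0.62 [236.3, 229.5] [0.44177148 0.18915318 0.12350517]
top 0.51 [260.0, 233.5] [0.4308566  0.11659788 0.12350517]
top 0.45 [319.2, 229.8] [ 0.4457493  -0.06331212  0.12350517]
now [ 0.5004 -0.3449  0.1689] a 0.196
(0.5012, -0.3476, 0.112, 0.193) [-0.011, 0.001, 0.228, 0.001, -0.0, 0.002] rows>=0.9
```

View pics/w6.png

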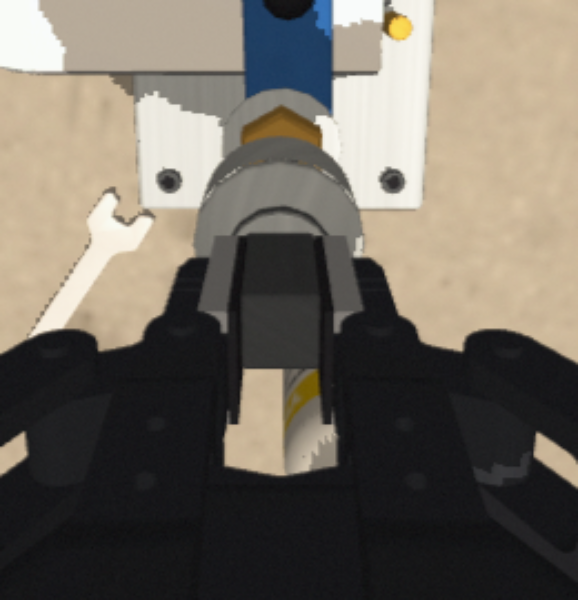

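Run:
```python
from h import *
f=r.grab_frame("wrist");p,q=now();X=q.as_matrix()[:,0]
im=f["pixels"]
col=im[196:245,274:279].mean(1).round().astype(int);print(col[:32].tolist())
for row in (208,210,212,214): w=at_z(f,(276.3,row),p[2]-.045); print(row,(w-p)@X*1000,(w-p)@q.as_matrix()[:,1]*1000)
print(p)
```

```text
[[136, 134, 126], [130, 124, 114], [105, 88, 62], [94, 69, 31], [95, 69, 28], [104, 76, 30], [109, 78, 31], [115, 83, 32], [130, 94, 38], [137, 100, 39], [138, 101, 40], [138, 100, 40], [139, 100, 40], [139, 100, 41], [138, 100, 40], [111, 93, 67], [92, 88, 82], [92, 91, 85], [94, 93, 87], [94, 93, 88], [94, 92, 87], [93, 91, 85], [92, 89, 84], [91, 89, 84], [89, 87, 82], [88, 87, 82], [91, 90, 85], [114, 112, 105], [129, 127, 118], [134, 131, 123], [133, 131, 123], [134, 131, 123]]
208 21.972694519411803 0.8425481424681409
210 20.712385537759797 0.843652286272299
212 19.44762503570231 0.8447603300079518
214 18.17838938678102 0.8458722943739937
[ 0.50035716 -0.34515585  0.16903124]
```

Run:
```python
from h import *
f=r.grab_frame("wrist");p,q=now();X=q.as_matrix()[:,0]
for z in(.05,.062): print((at_z(f,(276.4,198),z)-[.5012,-.3476,0])@(X*[1,1,0])*1000)
plan((.501,-.3466,.118,.193),(.501,-.3466,.092,.193))
```

```text
15.06080090668944
17.57010896906682
now [ 0.5003 -0.3454  0.1691] a 0.195
(0.501, -0.3466, 0.118, 0.193) [-0.005, 0.002, 0.204, 0.001, 0.0, 0.001] rows>=0.8
(0.501, -0.3466, 0.092, 0.193) [0.0, 0.0, 0.104, 0.0, 0.0, 0.0] rows>=0.4
```

{"fn": "apply_moves", "kwargs": {"rows": [[-0.005,0.002,0.12,0,0,0],[-0.005,0.002,0.204,0,0,0],[-0.005,0.002,0.204,0,0,0],[-0.005,0.002,0.204,0,0,0]]}}

```text
clock: 16.2
tcp_pos: [0.5007, -0.3483, 0.1184]
orientation: [1.996, 2.424, -0.0]
contact_force: [0.2, 0.1, -1.4]
grip_width: 0.0146
gripper_force: 59.4
```

{"fn": "apply_moves", "kwargs": {"rows": [[0,0,0.03,0,0,0],[0,0,0.06,0,0,0],[0,0,0.09,0,0,0],[0,0,0.1,0,0,0],[0,0,0.1,0,0,0]]}}

```text
clock: 16.82
tcp_pos: [0.5002, -0.3481, 0.095]
orientation: [1.998, 2.425, 0.003]
contact_force: [-6.0, 8.0, 22.9]
grip_width: 0.0147
gripper_force: 63.3
```

Run:
```python
from h import *
o=r.get_obs();print(o['contact_force'],o['moment'],o['grip_width'])
plan((.501,-.3466,.092,.193))
```

```text
[-6.02100044  8.01708653 22.8721863 ] [ 1.58638343  1.62953619 -0.00891999] 0.01474577199514847
now [ 0.5002 -0.3481  0.095 ] a 0.193
(0.501, -0.3466, 0.092, 0.193) [0.005, 0.004, 0.012, 0.001, -0.001, -0.0] rows>=0.1
```

{"fn": "apply_moves", "kwargs": {"rows": [[0.005,-0.003,0,0,0,0.08],[0.005,-0.003,0,0,0,0.16],[0.005,-0.003,0,0,0,0.24],[0.005,-0.003,0,0,0,0.32],[0.005,-0.003,0,0,0,0.4]], "newtons": 90}}

```text
clock: 17.45
tcp_pos: [0.5011, -0.3475, 0.0951]
orientation: [2.648, 1.685, 0.005]
contact_force: [-2.1, 4.2, 17.2]
grip_width: 0.0144
gripper_force: 88.2
```

Run:
```python
from h import *
o=r.get_obs();print(o['contact_force'],o['moment'],o['grip_width'],o['gripper_force'],now()[0],a_now())
```

```text
[-2.14158033  4.23898105 17.23446985] [1.04622335 0.52919045 0.37167593] 0.014363060415263166 88.19489479064941 [ 0.50109818 -0.34752852  0.09514905] -0.4377155016652869
```

{"fn": "apply_moves", "kwargs": {"rows": [[0,0,0,0,0,0.06],[0,0,0,0,0,0.12],[0,0,0,0,0,0.16],[0,0,0,0,0,0.19],[0,0,0,0,0,0.19]]}}

```text
clock: 18.08
tcp_pos: [0.5013, -0.3476, 0.0951]
orientation: [2.867, 1.277, 0.005]
contact_force: [-0.6, 4.7, 18.9]
grip_width: 0.0142
gripper_force: 88.3
```

Run:
```python
from h import *
o=r.get_obs();print(o['contact_force'],o['moment'],o['grip_width'],o['gripper_force'],now()[0],a_now())
```

```text
[-0.63705456  4.7496256  18.86153141] [1.04917486 0.34907495 0.28543864] 0.014175889443093264 88.29034566879272 [ 0.50125859 -0.3475884   0.09512515] -0.7327317867758777
```

{"fn": "apply_moves", "kwargs": {"rows": [[0,0,0,0,0,0.03],[0,0,0,0,0,0.06],[0,0,0,0,0,0.09],[0,0,0,0,0,0.09]]}}

```text
clock: 18.58
tcp_pos: [0.5013, -0.3477, 0.0951]
orientation: [2.948, 1.076, 0.004]
contact_force: [-0.8, 3.5, 17.4]
grip_width: 0.0143
gripper_force: 88.9
```

Run:
```python
from h import *
o=r.get_obs();print(o['contact_force'],o['moment'],o['grip_width'],o['gripper_force'],now()[0],a_now())
```

```text
[-0.8057982   3.48504942 17.44094814] [0.92898656 0.414187   1.30723373] 0.014293648262655959 88.94187995698303 [ 0.5013497  -0.34769138  0.09514465] -0.8709408070944179
```

Run:
```python
from h import *
f=r.grab_frame("wrist")
print([(d["conf"],at_z(f,d["point"],.082)) for d in r.landmark_of(f,"strap_knob")[:1]])
o=r.get_obs();print(o["tcp_pos"],o["gripper_force"],o["moment"])
print(r.hand_in())
```

```text
[]
[ 0.50139823 -0.34766711  0.09515749] 88.91644697170705 [0.96699655 0.39934167 1.30611301]
the job is handed in; nothing more can be done
None
```

I handed the job in with the strap closed. `socket_30` is gripped and fully down on the nut, which is turned clockwise until the torque jumped from about 0.3 to 1.3 N m at its stop. The nut measured 30 mm, so the first socket tried fitted and the other two stayed on the rail; the judge's verdict was not shown.

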